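# Reset the throttle valve to the red marker

### The job

Push the bench valve's lever clockwise (seen from above) by its yellow-padded paddle until it is fully shut against its stop, then push it back the other way until the black pointer stands at the red marker on the scale, with its tip within the marker's width. Push with the outside of the fingers only: do not pinch the paddle or force it, and leave the loose parts, wrench, bottle and tin around the valve where they are. Finish with the hand clear of everything.

Things in the scene. Friction and masses are not known exactly. Their poses are not given: they have to be found in the camera images.
- lever (a joint): Turning angle of the blue ring with its lever and pointer, about the vertical valve axis: 0 rad = fully shut, against the brass stop pin; grows anticlockwise seen from above as the valve opens, up to 1.7 rad at the steel stop pin. It turns stiffly (about 0.3 N m, so 2 to 3 N at the paddle) and stays where it is left.
- valve: The bolted-down valve: cream flanged body on a 150 x 220 mm base plate, white scale disc of 105 mm radius on top (disc top 114 mm above the bench) with black graduations, and on it the blue ring of 52 mm radius. Origin on the bench, on the turning axis. Seen from above the lever points 2.29 rad anticlockwise from its x axis when shut; at mid-travel along its -x.
- valve_axis (a point): Point on the valve's vertical turning axis, at the top of the blue ring, 130 mm above the bench.
- paddle (a point): Middle of the upright paddle at the lever's end, 130 mm from the valve axis, 145 mm above the bench. A steel blade with a yellow pad on each flat side: 50 mm long along the lever, 20 mm thick over the pads, 112 to 178 mm above the bench. Its x points outward along the lever, y anticlockwise (opening), z up. The lever arm inward of it is 18 mm wide, its top 129 mm above the bench.
- pointer_tip (a point): Tip of the black pointer, which sticks out of the blue ring exactly opposite the lever: 90 mm from the valve axis, 118 mm above the bench. It turns with the lever.
- mark (a point): Middle of the inner end of the red marker, a 14 mm wide red clip fixed on the rim of the scale disc, 90 mm from the valve axis, 118 mm above the bench. The valve is set when the pointer tip is at this point. The marker does not move.
- seat_ring: Bystander, loose: flat steel seat ring, 64 mm across, 14 mm high; origin at its underside, on its centre line.
- bush: Bystander, loose: brass flanged bush, 48 mm across, 40 mm high; origin at its underside, on its centre line.
- wrench: Bystander, loose: steel wrench lying on the bench behind the valve; origin at its underside (near its middle).
- plug: Bystander, loose: steel plug, 36 mm across, 35 mm high; origin at its underside, on its centre line.
- oil: Bystander, loose: green oil bottle, 60 mm across, 170 mm high; origin at its underside, on its centre line.
- grease: Bystander, loose: red tin, 84 mm across, 80 mm high; origin at its underside, on its centre line.

How it is judged:
On the way, in this order (a step that is already met when the one before it is completed fails the run):
1. the valve is fully shut, its lever against the stop (within 0.045 rad) (value of joint lever below 0.045 rad), for 0.2 s.
2. the pointer tip is at the red marker (within 7 mm) (horizontal distance between pointer_tip and mark below 0.007 m), for 0.2 s.
At the end, for the whole second after the job is handed in: After having been fully shut, the lever rests with the pointer tip within 7 mm of the red marker's middle; no bystander has moved 30 mm (horizontal distance between pointer_tip and mark below 0.007 m and velocity of joint lever between -0.03 and 0.03 rad/s and distance of each of seat_ring, bush, wrench, plug, oil, grease from where it was at the start of the episode below 0.03 m); the robot touches nothing.
It fails at once if the paddle is pinched: both of its pads are squeezed at once (over 1.5 N each) (contact force between each of lever_c6, lever_c7 and the fingers above 1.5 N).
It fails at once if the lever is forced: more than 40 N on the paddle (contact force between any of lever_c6, lever_c7 and the arm above 40 N or contact force between any of lever_c6, lever_c7 and the fingers above 40 N).
It fails at once if a bystander is moved or lifted by more than 30 mm (distance of any of seat_ring, bush, wrench, plug, oil, grease from where it was at the start of the episode above 0.03 m).
It also fails if it takes over 54 s, if anything falls off the work surface, if the arm or the gripper's body presses on something with over 40 N, if the wrist force passes 120 N, or if a joint passes its speed limit or range.

### The arm

A 6-joint arm with a two-finger parallel gripper is mounted at the origin on the work surface. World frame = base frame: x ahead of the robot, y to its left, z up, the work surface at z = 0. Lengths are in m, angles in rad, forces in N, time in s.
With the tool pointing down it reaches from about 0.35 to 0.775 m from the base axis. Payload 7.3 kg.
Tool frame: the origin (TCP) lies midway between the tips of the shut fingers; the grasp point (between the pads) lies 19 mm behind it; z points along the fingers, y is the direction in which the jaws open and shut (so a half turn about z gives the same grasp; the last joint's range is limited). The gripper opens to 92 mm and grips with 3 to 60 N. Pads are 19 mm wide; open, the fingers measure 130 mm over their backs; the gripper's body (75 mm by 190 mm) begins 47 mm behind the grasp point.
Start: joints at [1.095, 0.342, 1.524, -0, 1.275, -0.146], TCP at [0.17, 0.497, 0.227] pointing down, gripper open.
Joint ranges: [-2.53, 2.53], [-0.77, 2.02], [0.04, 2.7], [-1, 4.14], [0.28, 2.66], [-3.11, 3.11]. Speed limits (rad/s): [2.57, 2.57, 3.14, 3.14, 3.14, 3.14].

### API

Orientations are given as a rotation vector (axis times angle).
In Python, from plant import env gives the robot as it stands.
- The arm moves only by the tool jog_arm, never from a script. Its argument "motion" is a list of rows, each a list of 2 entries, a list of its own where there are three numbers: the shift along the tool's x, y, z in units of 0.03 m (1.0 is 0.03 m), then the turn about the tool's z in units of 180 degrees (1.0 is 180 degrees). In form: [[[x, y, z], turn], ...]. A call has 1 to 12 rows; each row shifts and turns the commanded pose from where the row before left it, along the tool's axes as they then stand; what a row does not reach is not made up. A row lasts 1/12 s, in which the tool goes at most 41.7 mm and 7.16 degrees, less where a joint would pass 70% of its speed; a pose out of reach is approached as far as the arm can. A call with a number of a shift or a turn outside -1 to 1 is refused whole. A call with a gripper value outside its range is refused whole. "gripper" is the gripper command: -1 is shut, 1 is fully open, values between are in proportion, set as the call begins (left out, the last holds). The fingers move at their own pace and stop on an object; "grip_force" is the grip in N (left out, the last holds). Time passes only in rows, so rows that do not move let the fingers close. It gives the time, the measured TCP pose, the force and the opening at its end, in the units of the state.
- env.sense(): the state, without advancing time (a new reading comes with each control period).
- env.capture(name): name is "scene" or "top" or "wrist"; returns the picture (400x640x3 uint8, blue, green, red); there is no depth.
- env.camera_params(name): a dict with "fx", "fy", "cx", "cy" (pixels), "dist" ([k1, k2, p1, p2, k3] as OpenCV has them; the pictures are not rectified), "camera_from_world" (4x4, takes a point from world to camera coordinates); the wrist camera has in their place "tool_from_camera" (4x4, takes a point from camera to tool coordinates, whose origin is the TCP and whose axes are the flange's). Camera axes: x right, y down, z forward; pixel columns grow to the right and rows downward; lengths in m; the calibration is good to about 2 mm. A picture is of the moment at which its call begins: read the wrist's pose just before it. camera_params takes no time and is no camera call.
- env.finish_job(): hands the job in, once; it reports no verdict.
The state is a dict: "time_s": time; "joint_positions": joint angles; "qvel": joint speeds; "joint_efforts": joint torques, N m; "ee_pos": TCP position; "tool_rot": TCP orientation; "force": force on the tool from outside, world axes, zero at the start; "torque": the same for the moment, N m; "width": finger opening in m.
Only numpy, scipy, OpenCV 4.12 (cv2) and the standard library are available. Lean on these libraries where they do the work, as an engineer would, in place of code of your own. Each camera call takes 0.05 s, during which the arm holds its last target. There are 200 camera calls.

## Working session

There is one attempt and no reset: what is moved stays moved. The work goes in short steps, Python scripts to look and compute and a tool call to move; the robot and the scene stay as the last step left them, time stands still between calls to the robot, and variables do not carry over. Pictures are saved under pics/ and viewed, about 8 in all and at most 12, crops included, and the job is handed in when it is done.

Besides the shell and the picture viewer there is one more tool, called after ">>>" in YAML: its name, and indented under it one key for each argument. jog_arm: Moves the arm, as the interface text tells. Its arguments: {"type":"object","properties":{"motion":{"type":"array","items":{"type":"array"}},"gripper":{"type":"number"},"grip_force":{"type":"number"}},"required":["motion"]}

```bash
mkdir -p pics; python3 - <<'E'
from plant import env
import cv2,json
s=env.sense();print({k:s[k] for k in('time_s','ee_pos','tool_rot','width')})
for n in('top','scene'):
    im=env.capture(n);cv2.imwrite(f'pics/{n}0.png',im)
    p=env.camera_params(n);print(n,p)
E
```

```text
{'time_s': 0.0, 'ee_pos': array([0.16981023, 0.4963501 , 0.22604807]), 'tool_rot': array([-5.15590342e-01, -3.09853154e+00,  2.29174723e-03]), 'width': 0.09178658575254156}
top {'fx': 509.6469804456389, 'fy': 509.6469804456389, 'cx': 315.78900784576615, 'cy': 215.02143908773544, 'dist': array([0.04405355, 0.        , 0.        , 0.        , 0.        ]), 'camera_from_world': array([[ 0.00387771, -0.99997872, -0.00524652,  0.01086542],
       [-0.98232473, -0.00282727, -0.18716338,  0.66095798],
       [ 0.18714457,  0.00587955, -0.98231479,  1.64970879],
       [ 0.        ,  0.        ,  0.        ,  1.        ]])}
scene {'fx': 467.90078372238884, 'fy': 467.90078372238884, 'cx': 319.2488156282956, 'cy': 201.87528990424704, 'dist': array([-0.07614949,  0.        ,  0.        ,  0.        ,  0.        ]), 'camera_from_world': array([[ 0.79579561,  0.605521  , -0.00732644, -0.50150237],
       [ 0.33519551, -0.45053652, -0.82744233, -0.11088354],
       [-0.50433453,  0.65601918, -0.56150291,  1.62418919],
       [ 0.        ,  0.        ,  0.        ,  1.        ]])}
```

View pics/top0.png

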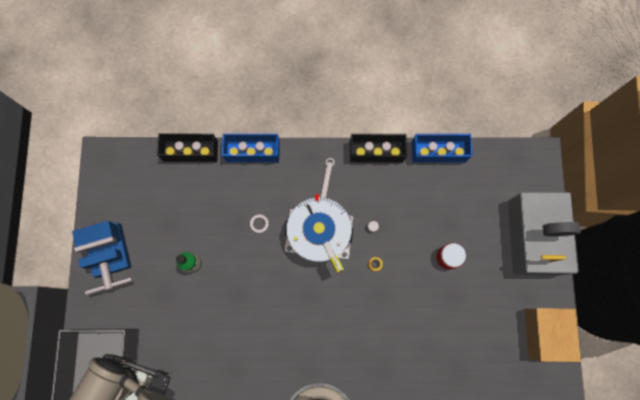

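View pics/scene0.png

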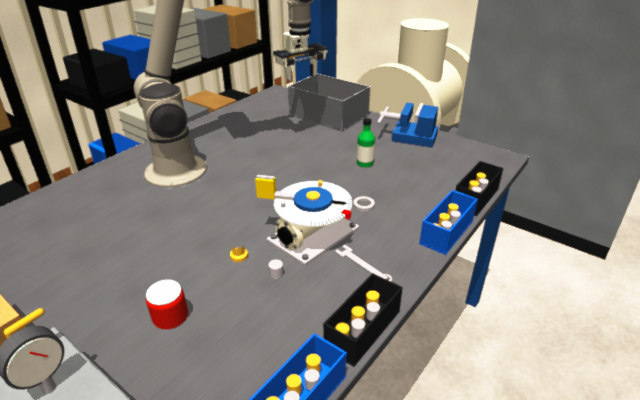

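```bash
cat > h.py <<'E'
from plant import env
import cv2,numpy as np
from scipy.spatial.transform import Rotation as R
def ray(n,uv,z):
    p=env.camera_params(n);K=np.array([[p['fx'],0,p['cx']],[0,p['fy'],p['cy']],[0,0,1]])
    q=cv2.undistortPoints(np.array(uv,float).reshape(-1,1,2),K,p['dist']).reshape(-1,2)
    T=p['camera_from_world'];d=np.c_[q,np.ones(len(q))]@T[:3,:3];o=-T[:3,:3].T@T[:3,3]
    return o+d*((z-o[2])/d[:,2])[:,None]
def masks(im):
    h=cv2.cvtColor(im,cv2.COLOR_BGR2HSV)
    r=lambda a,b:cv2.inRange(h,np.array(a),np.array(b))
    return dict(blue=r((100,120,60),(125,255,255)),yel=r((20,110,90),(35,255,255)),red=r((0,150,90),(8,255,255))|r((172,150,90),(180,255,255)),white=r((0,0,175),(180,60,255)),black=r((0,0,0),(180,255,55)))
def blobs(m,box,mn=4):
    x0,y0,x1,y1=box;k=np.zeros_like(m);k[y0:y1,x0:x1]=m[y0:y1,x0:x1]
    n,l,st,c=cv2.connectedComponentsWithStats(k)
    return [(c[i].round(2),st[i]) for i in range(1,n) if st[i,4]>=mn]
E
python3 - <<'E'
from h import *
im=cv2.imread('pics/top0.png');M=masks(im)
Z=dict(blue=.13,yel=.178,red=.118,white=.114,black=.118)
for k in M:
    for c,s in blobs(M[k],(280,185,360,280)): print(k,c,s,ray('top',[c],Z[k])[0].round(4))
for n,uv,z in(('ring',(259,224),.014),('bush',(375.5,264),.04),('plug',(373,226.5),.035),('oil',(186,260),.17),('tin',(453,255),.08)): print(n,ray('top',[uv],z)[0].round(3))
cv2.imwrite('pics/crop.png',cv2.resize(im[185:285,270:390],None,fx=6,fy=6,interpolation=cv2.INTER_CUBIC))
E
```

```text
blue [318.53 228.09] [304 213  30  31 595] [0.6054 0.0037 0.13  ]
yel [318.55 227.55] [314 223  10  10  77] [0.5992 0.0037 0.178 ]
yel [295.17 238.17] [294 237   3   3   6] [0.5656 0.0761 0.178 ]
yel [339.58 263.37] [336 257   7  14  19] [ 0.488  -0.0612  0.178 ]
yel [334.29 265.07] [331 258   8  15  41] [ 0.4827 -0.045   0.178 ]
red [316.42 196.42] [315 194   4   6  19] [0.7123 0.0109 0.118 ]
white [319.73 229.97] [ 287  185   65   85 2347] [ 6.019e-01 -2.000e-04  1.140e-01]
black [284.58 232.  ] [284 229   2   7  12] [0.5942 0.1133 0.118 ]
ring [0.638 0.209 0.014]
bush [ 0.499 -0.187  0.04 ]
plug [ 0.627 -0.181  0.035]
oil [0.498 0.413 0.17 ]
tin [ 0.526 -0.435  0.08 ]
```

View pics/crop.png

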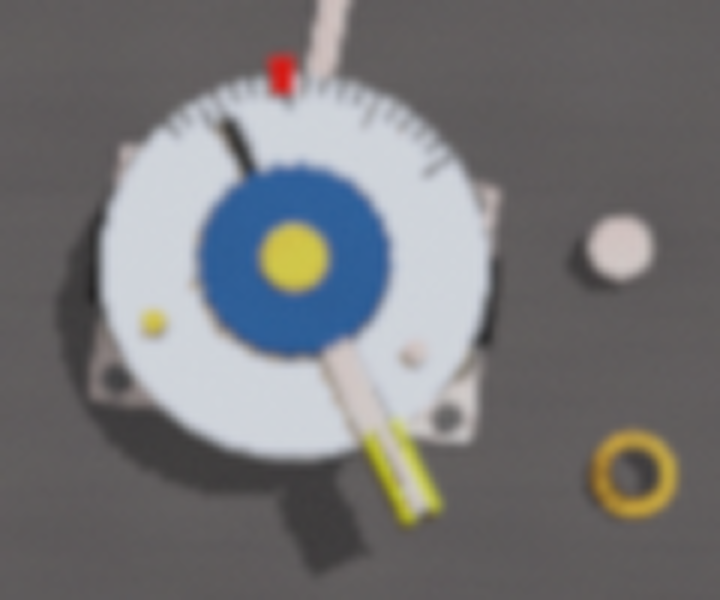

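>>> jog_arm:
  motion:
    - [[-0.7,-0.62,0],0]
    - [[-0.7,-0.62,0],0]
    - [[-0.7,-0.62,0],0]
    - [[-0.7,-0.62,0],0]
    - [[-0.7,-0.62,0],0]
    - [[-0.7,-0.62,0],0]
    - [[-0.7,-0.62,0],0]
    - [[-0.7,-0.62,0],0]
    - [[-0.7,-0.62,0],0]
    - [[-0.7,-0.62,0],0]
    - [[-0.7,-0.62,0],0]
    - [[-0.7,-0.62,0],0]
  gripper: -1
  grip_force: 20

```text
time_s: 1.1
ee_pos: [0.3364, 0.2026, 0.2266]
tool_rot: [-0.515, -3.099, 0.0]
force: [-0.1, -0.7, 0.1]
width: 0.0165
```

>>> jog_arm:
  motion:
    - [[-0.7,-0.62,0],0]
    - [[-0.7,-0.62,0],0]
    - [[-0.7,-0.62,0],0]
    - [[-0.7,-0.62,0],0]
    - [[-0.7,-0.62,0],0]
    - [[-0.7,-0.62,0],0]
    - [[-0.7,-0.62,0],0]
    - [[-0.7,-0.62,0],0]
    - [[-0.7,-0.62,0],0]
    - [[-0.7,-0.62,0],0]
    - [[-0.7,-0.62,0],0]
    - [[-0.7,-0.62,0],0]

```text
time_s: 2.1
ee_pos: [0.5025, -0.0901, 0.2263]
tool_rot: [-0.516, -3.098, -0.0]
force: [-0.2, 0.1, 0.7]
width: 0.0004
```

>>> jog_arm:
  motion:
    - [[0,0,0],0.035]
    - [[0,0,0],0.035]
    - [[0,0,0],0.035]
    - [[0,0,0],0.035]
    - [[0,0,0],0.035]
    - [[0,0,0],0.035]
    - [[0,0,0],0.035]
    - [[0,0,0],0.01]
    - [[0,0,0],0]
    - [[0,0,0],0]

```text
time_s: 2.93
ee_pos: [0.5021, -0.0888, 0.2264]
tool_rot: [-1.681, -2.653, 0.0]
force: [0.4, 0.2, -0.9]
width: 0.0007
```

```bash
python3 - <<'E'
from h import *
s=env.sense();Rm=R.from_rotvec(s['tool_rot']).as_matrix();print(s['time_s'],s['ee_pos'],Rm.round(3),s['width'],s['joint_positions'].round(3),s['force'])
C=np.array([.605,.004])
for n,uv,z in(('mark',(317,200.8),.118),('tip',(307.7,205),.118),('brass',(295.5,238.7),.12),('steel',(338.8,243.8),.12),('padd end',(340.3,269.8),.178),('padd in',(333.8,256.5),.178)):
    p=ray('top',[uv],z)[0];d=p[:2]-C;print(n,p.round(4),np.hypot(*d).round(4),np.arctan2(d[1],d[0]).round(3))
E
```

```text
2.9333 [ 0.50212772 -0.08879244  0.22643309] [[-0.427  0.904 -0.001]
 [ 0.904  0.427  0.   ]
 [ 0.    -0.    -1.   ]] 0.0006730908894269671 [-0.325  0.315  1.565  0.     1.263 -0.767] [ 0.40378456  0.17350395 -0.91558889]
mark [0.6976 0.009  0.118 ] 0.0928 0.054
tip [0.6835 0.0393 0.118 ] 0.0861 0.422
brass [0.5722 0.0777 0.12  ] 0.0807 1.989
steel [ 0.5562 -0.0614  0.12  ] 0.0817 -2.212
padd end [ 0.4683 -0.0633  0.178 ] 0.1524 -2.684
padd in [ 0.509  -0.0436  0.178 ] 0.1071 -2.681
```

>>> jog_arm:
  motion:
    - [[0,0,0.5],0]
    - [[0,0,0.5],0]
    - [[0,0,0.5],0]
    - [[0,0,0.5],0]
    - [[0,0,0.5],0]
    - [[0,0,0.4],0]
    - [[0,0,0],0]
    - [[0.1,0,0],0]
    - [[0.1,0,0],0]
    - [[0.1,0,0],0]
    - [[0.1,0,0],0]
    - [[0.1,0,0],0]

```text
time_s: 3.93
ee_pos: [0.496, -0.0749, 0.1403]
tool_rot: [1.682, 2.652, 0.001]
force: [-0.0, -0.1, 0.2]
width: 0.0006
```

>>> jog_arm:
  motion:
    - [[0.1,0,0],0]
    - [[0.12,-0.02,0],0.008]
    - [[0.22,-0.027,0],0.016]
    - [[0.22,-0.027,0],0.016]
    - [[0.22,-0.027,0],0.016]
    - [[0.22,-0.027,0],0.016]

```text
time_s: 4.43
ee_pos: [0.4808, -0.046, 0.1402]
tool_rot: [1.973, 2.442, -0.0]
force: [-0.2, -4.1, 1.2]
width: 0.0004
```

```bash
python3 - <<'E'
from h import *
s=env.sense();Rm=R.from_rotvec(s['tool_rot']).as_matrix();C=np.array([.6045,.003,0])
print(s['time_s'],s['ee_pos'],s['force'],'C in tool',(Rm.T@(C-s['ee_pos'])).round(4),s['joint_positions'].round(2))
im=env.capture('top');cv2.imwrite('pics/t1.png',cv2.resize(im[185:285,270:390],None,fx=6,fy=6,interpolation=cv2.INTER_CUBIC))
E
```

```text
4.4333 [ 0.48084445 -0.04604853  0.14021175] [-0.16893756 -4.10804056  1.23307368] C in tool [0.0222 0.1311 0.1403] [-0.25  0.36  1.76 -0.    1.02 -0.46]
```

View pics/t1.png

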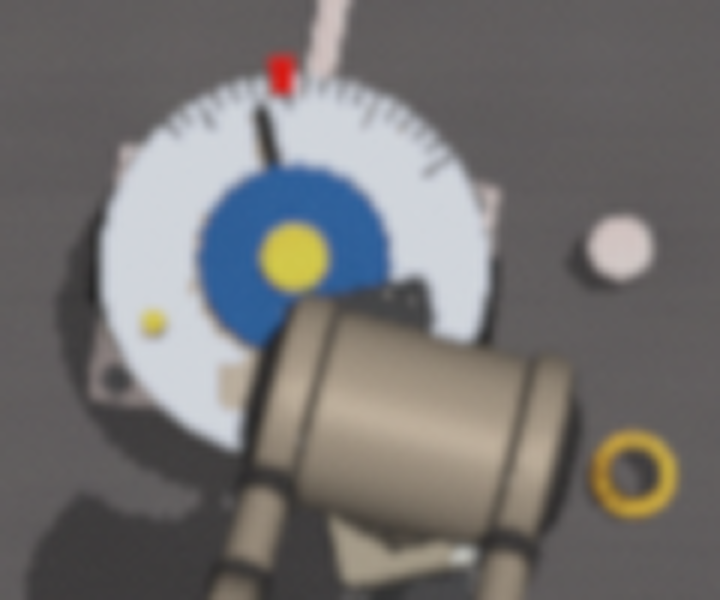

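>>> jog_arm:
  motion:
    - [[0.22,-0.027,0],0.016]
    - [[0.22,-0.027,0],0.016]
    - [[0.22,-0.027,0],0.016]
    - [[0.22,-0.027,0],0.016]
    - [[0.22,-0.027,0],0.016]
    - [[0.22,-0.027,0],0.016]
    - [[0.22,-0.027,0],0.016]
    - [[0.22,-0.027,0],0.016]
    - [[0.22,-0.027,0],0.016]
    - [[0.22,-0.027,0],0.016]
    - [[0.22,-0.027,0],0.016]
    - [[0.22,-0.027,0],0.016]

```text
time_s: 5.48
ee_pos: [0.4752, 0.0327, 0.1397]
tool_rot: [-2.61, -1.748, 0.003]
force: [-2.0, -1.5, 1.3]
width: 0.0005
```

>>> jog_arm:
  motion:
    - [[0.22,-0.027,0],0.016]
    - [[0.22,-0.027,0],0.016]
    - [[0.22,-0.027,0],0.016]
    - [[0.22,-0.027,0],0.016]
    - [[0.22,-0.027,0],0.016]
    - [[0.22,-0.027,0],0.016]
    - [[0.22,-0.027,0],0.016]

```text
time_s: 6.07
ee_pos: [0.4936, 0.0752, 0.1394]
tool_rot: [-2.875, -1.264, 0.005]
force: [-2.6, -1.4, 0.4]
width: 0.0009
```

```bash
python3 - <<'E'
from h import *
s=env.sense();Rm=R.from_rotvec(s['tool_rot']).as_matrix();C=np.array([.6045,.003,0])
print(s['time_s'],s['ee_pos'],s['force'],'C in tool',(Rm.T@(C-s['ee_pos'])).round(4),'radial',np.arctan2(-Rm[1,1],-Rm[0,1]),s['joint_positions'].round(2))
im=env.capture('top');cv2.imwrite('pics/t2.png',cv2.resize(im[185:285,270:390],None,fx=6,fy=6,interpolation=cv2.INTER_CUBIC))
E
```

```text
6.0667 [0.49361972 0.07522619 0.13940297] [-2.55484899 -1.36329547  0.44677839] C in tool [0.022  0.1308 0.1391] radial 2.3994337515792212 [-0.    0.39  1.72 -0.    1.04  0.74]
```

View pics/t2.png

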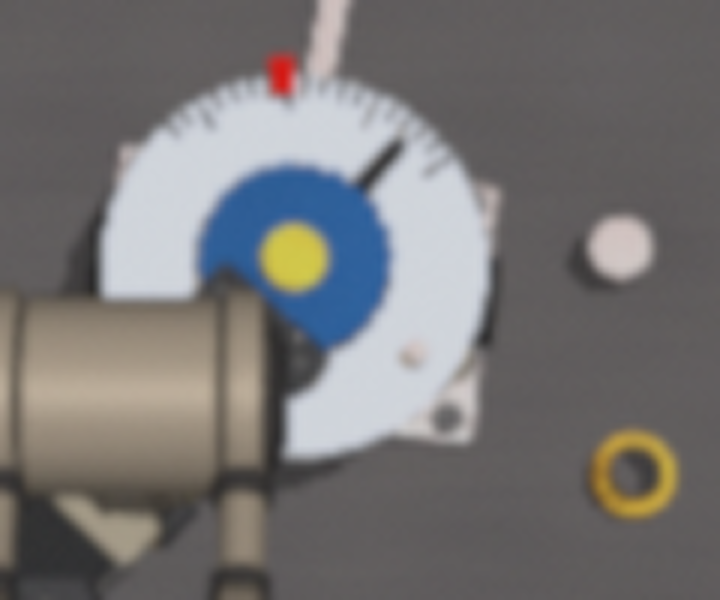

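>>> jog_arm:
  motion:
    - [[0.11,-0.016,0],0.008]
    - [[0.11,-0.016,0],0.008]
    - [[0.11,-0.016,0],0.008]
    - [[0.11,-0.016,0],0.008]
    - [[0.11,-0.016,0],0.008]
    - [[0.11,-0.016,0],0.008]

```text
time_s: 6.62
ee_pos: [0.5062, 0.0908, 0.1395]
tool_rot: [-2.961, -1.047, 0.003]
force: [-2.6, 0.1, -0.3]
width: 0.0003
```

>>> jog_arm:
  motion:
    - [[0.05,-0.007,0],0.004]
    - [[0.05,-0.007,0],0.004]

```text
time_s: 6.78
ee_pos: [0.5086, 0.093, 0.1395]
tool_rot: [-2.974, -1.01, 0.002]
force: [-2.7, -0.2, -0.3]
width: 0.0001
```

>>> jog_arm:
  motion:
    - [[0.05,-0.007,0],0.004]

```text
time_s: 6.87
ee_pos: [0.5098, 0.0941, 0.1395]
tool_rot: [-2.981, -0.99, 0.002]
force: [-3.1, -0.3, 0.2]
width: 0.0003
```

>>> jog_arm:
  motion:
    - [[0.05,-0.007,0],0.004]
    - [[0,0,0],0]

```text
time_s: 7.03
ee_pos: [0.5115, 0.0952, 0.1397]
tool_rot: [-2.988, -0.97, -0.0]
force: [-1.3, 0.1, -0.3]
width: 0.0003
```

>>> jog_arm:
  motion:
    - [[0.05,-0.007,0],0.004]
    - [[0,0,0],0]

```text
time_s: 7.2
ee_pos: [0.5126, 0.0963, 0.1397]
tool_rot: [-2.994, -0.951, -0.0]
force: [-1.4, 0.3, -1.1]
width: 0.0006
```

>>> jog_arm:
  motion:
    - [[0.05,-0.007,0],0.004]
    - [[0,0,0],0]

```text
time_s: 7.37
ee_pos: [0.5137, 0.0974, 0.1398]
tool_rot: [-3.0, -0.932, -0.001]
force: [-1.6, 0.2, -0.0]
width: 0.0009
```

>>> jog_arm:
  motion:
    - [[0.05,-0.007,0],0.004]
    - [[0,0,0],0]

```text
time_s: 7.53
ee_pos: [0.5149, 0.0984, 0.1398]
tool_rot: [-3.006, -0.913, -0.001]
force: [-1.9, -0.8, -0.6]
width: 0.0005
```

>>> jog_arm:
  motion:
    - [[0.05,-0.007,0],0.004]
    - [[0,0,0],0]

```text
time_s: 7.7
ee_pos: [0.5156, 0.0992, 0.1397]
tool_rot: [3.012, 0.894, -0.001]
force: [-3.4, -0.7, 1.1]
width: 0.0007
```

```bash
python3 - <<'E'
from h import *
s=env.sense();Rm=R.from_rotvec(s['tool_rot']).as_matrix();C=np.array([.6045,.003,0])
print(s['time_s'],s['ee_pos'],s['force'],'C in tool',(Rm.T@(C-s['ee_pos'])).round(4),'radial',np.arctan2(-Rm[1,1],-Rm[0,1]))
im=env.capture('top');cv2.imwrite('pics/t3.png',cv2.resize(im[185:285,270:390],None,fx=6,fy=6,interpolation=cv2.INTER_CUBIC))
E
```

```text
7.7 [0.51558178 0.09917978 0.13973233] [-3.39935216 -0.74442814  1.07929669] C in tool [0.0221 0.1291 0.1397] radial 2.1481024396219395
```

View pics/t3.png

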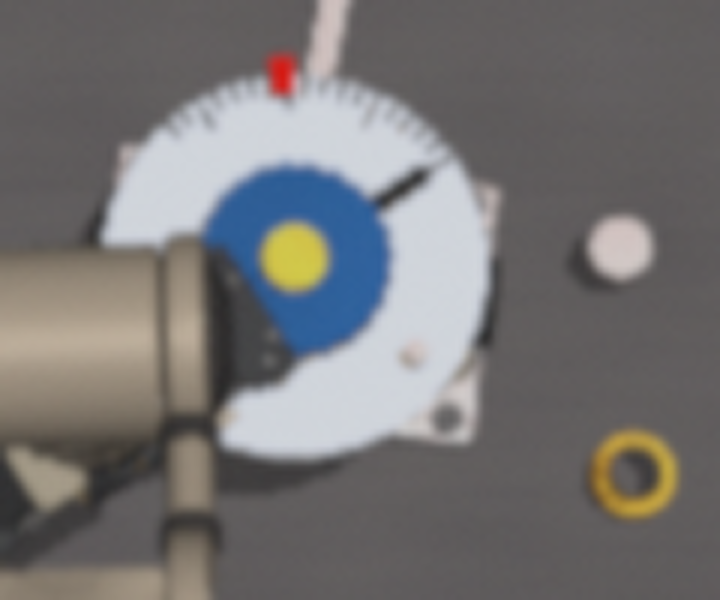

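>>> jog_arm:
  motion:
    - [[0.05,-0.002,0],0]
    - [[0,0,0],0]

```text
time_s: 7.92
ee_pos: [0.5156, 0.0992, 0.1397]
tool_rot: [3.01, 0.896, -0.006]
force: [-7.7, -6.1, 4.8]
width: 0.0004
```

>>> jog_arm:
  motion:
    - [[0.05,-0.002,0],0]
    - [[0,0,0],0]

```text
time_s: 8.08
ee_pos: [0.5157, 0.0993, 0.1397]
tool_rot: [3.009, 0.896, -0.011]
force: [-14.3, -9.7, 9.4]
width: 0.0005
```

>>> jog_arm:
  motion:
    - [[-0.2,0,0],0]
    - [[-0.4,0,0],0]
    - [[-0.4,0,0],0]
    - [[0,0,-0.6],0]
    - [[0,0,-0.6],0]
    - [[0,0,-0.6],0]
    - [[0,0,-0.6],0]
    - [[0,0,-0.3],0]
    - [[0.7,0,0],0]
    - [[0.7,0,0],0]
    - [[0.7,0,0],0]
    - [[0.75,0,0],0]

```text
time_s: 9.08
ee_pos: [0.5659, 0.1319, 0.2207]
tool_rot: [3.011, 0.895, 0.002]
force: [0.2, 0.5, 0.4]
width: 0.0006
```

>>> jog_arm:
  motion:
    - [[0,0,0],0]
    - [[0,0,0.6],0]
    - [[0,0,0.6],0]
    - [[0,0,0.6],0]
    - [[0,0,0.6],0]
    - [[0,0,0.3],0]
    - [[0,0,0],0]

```text
time_s: 9.67
ee_pos: [0.5634, 0.1311, 0.1375]
tool_rot: [-3.01, -0.895, 0.006]
force: [-0.2, 0.4, 0.3]
width: 0.0004
```

```bash
python3 - <<'E'
from h import *
s=env.sense();Rm=R.from_rotvec(s['tool_rot']).as_matrix();C=np.array([.6045,.003,0])
print(s['time_s'],s['ee_pos'],s['force'],'C in tool',(Rm.T@(C-s['ee_pos'])).round(4),'radial',np.arctan2(-Rm[1,1],-Rm[0,1]))
im=env.capture('top');cv2.imwrite('pics/t4.png',cv2.resize(im[185:285,270:390],None,fx=6,fy=6,interpolation=cv2.INTER_CUBIC))
E
```

```text
9.6667 [0.56339588 0.13110408 0.13747691] [-0.23026565  0.41142409  0.2502237 ] C in tool [-0.0351  0.13    0.1373] radial 2.148778131091249
```

View pics/t4.png

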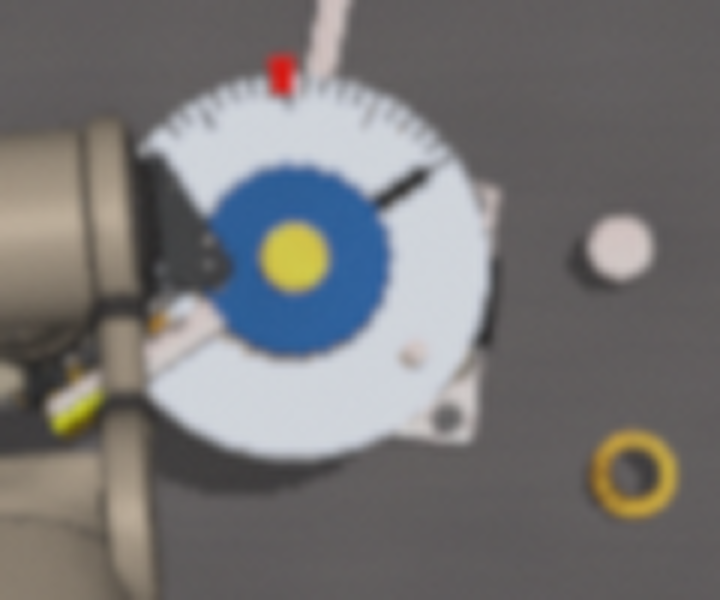

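>>> jog_arm:
  motion:
    - [[-0.15,0,0],0]
    - [[-0.15,0,0],0]
    - [[-0.15,0,0],0]
    - [[-0.1,0,0],0]
    - [[-0.1,-0.01,0],-0.008]
    - [[-0.217,-0.025,0],-0.016]
    - [[-0.217,-0.025,0],-0.016]
    - [[-0.217,-0.025,0],-0.016]
    - [[-0.217,-0.025,0],-0.016]
    - [[-0.217,-0.025,0],-0.016]
    - [[-0.217,-0.025,0],-0.016]
    - [[-0.217,-0.025,0],-0.016]

```text
time_s: 10.72
ee_pos: [0.5122, 0.094, 0.1407]
tool_rot: [2.788, 1.447, 0.006]
force: [2.5, 3.5, -0.2]
width: 0.0002
```

```bash
cat > look.py <<'E'
from h import *
import sys
s=env.sense();Rm=R.from_rotvec(s['tool_rot']).as_matrix();C=np.array([.6045,.003,0])
print(s['time_s'],s['ee_pos'],s['force'],'C in tool',(Rm.T@(C-s['ee_pos'])).round(4),'radial',np.arctan2(-Rm[1,1],-Rm[0,1]))
im=env.capture('top');cv2.imwrite('pics/'+sys.argv[1],cv2.resize(im[185:285,270:390],None,fx=6,fy=6,interpolation=cv2.INTER_CUBIC))
# pointer: dark pixels between r=55..92 mm from the axis, on z=.118, in the +x half
g=cv2.cvtColor(im,cv2.COLOR_BGR2GRAY).astype(float)
v,u=np.mgrid[185:245,270:370];P=ray('top',np.c_[u.ravel(),v.ravel()],.118)
d=P[:,:2]-C[:2];r=np.hypot(*d.T);a=np.arctan2(d[:,1],d[:,0])
w=np.clip(150-g[v.ravel(),u.ravel()],0,None)*((r>.057)&(r<.082)&(abs(a)<1.25))
k=w>0
a0=np.average(a[k],weights=w[k]);print('pointer angle',a0.round(4),'n',k.sum(),'spread',np.std(a[k]).round(3))
h=masks(im)['red'][185:245,270:370].ravel()>0
k=h&(r<.14);print('marker angle',a[k].mean().round(4),k.sum())
E
python3 look.py t5.png
```

```text
10.7167 [0.51224443 0.09404523 0.14066714] [ 2.50411515  3.49097386 -0.19340879] C in tool [-0.0218  0.1275  0.1409] radial 2.5285182423087145
pointer angle -0.5272 n 25 spread 0.356
marker angle 0.0738 19
```

>>> jog_arm:
  motion:
    - [[-0.217,-0.03,0],-0.016]
    - [[-0.217,-0.03,0],-0.016]
    - [[-0.217,-0.03,0],-0.016]
    - [[-0.217,-0.03,0],-0.016]
    - [[-0.217,-0.03,0],-0.016]
    - [[-0.217,-0.03,0],-0.016]
    - [[-0.217,-0.03,0],-0.016]
    - [[-0.217,-0.03,0],-0.016]
    - [[-0.217,-0.03,0],-0.016]
    - [[-0.217,-0.03,0],-0.016]
    - [[-0.1,-0.015,0],-0.008]

```text
time_s: 11.68
ee_pos: [0.4788, 0.0344, 0.1405]
tool_rot: [2.315, 2.122, 0.004]
force: [1.7, 3.0, -0.4]
width: 0.0007
```

```bash
sed -i 's/(abs(a)<1.25)/(a>-1.1)\&(a<.45)/' look.py; python3 look.py t6.png
```

```text
11.6833 [0.47875644 0.03441607 0.140494  ] [ 1.72557148  2.96755188 -0.4408142 ] C in tool [-0.0205  0.1276  0.1408] radial 3.0546184643840535
pointer angle -0.0598 n 21 spread 0.039
marker angle 0.0738 19
```

View pics/t6.png

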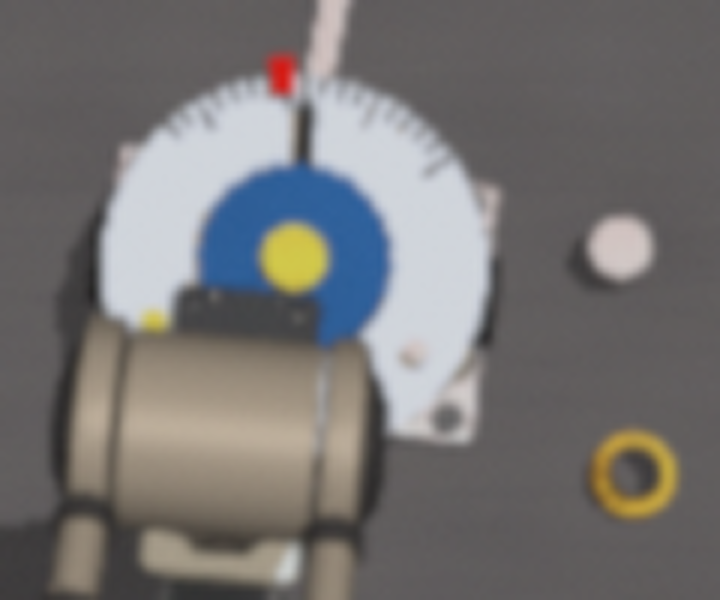

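>>> jog_arm:
  motion:
    - [[-0.11,-0.015,0],-0.008]
    - [[-0.11,-0.015,0],-0.008]
    - [[-0.11,-0.015,0],-0.008]
    - [[-0.11,-0.015,0],-0.008]
    - [[0,0,0],0]
    - [[0,0,0],0]

```text
time_s: 12.23
ee_pos: [0.4756, 0.0215, 0.1399]
tool_rot: [2.209, 2.233, 0.0]
force: [0.6, -0.8, 0.9]
width: 0.0004
```

```bash
python3 look.py t7.png
```

```text
12.2333 [0.47557744 0.02145517 0.13994858] [ 0.56214567 -0.77390837  0.8765296 ] C in tool [-0.0198  0.1287  0.14  ] radial -3.1309688048709754
pointer angle 0.0366 n 21 spread 0.039
marker angle 0.0738 19
```

View pics/t7.png

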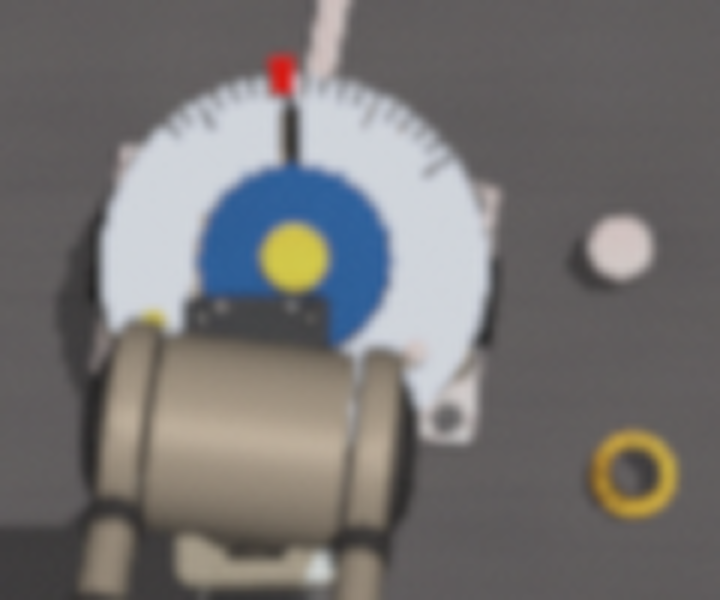

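>>> jog_arm:
  motion:
    - [[-0.06,-0.008,0],-0.004]
    - [[-0.06,-0.008,0],-0.004]
    - [[0,0,0],0]
    - [[0,0,0],0]

```text
time_s: 12.62
ee_pos: [0.4751, 0.0179, 0.1397]
tool_rot: [-2.179, -2.262, 0.0]
force: [-0.8, 2.7, 1.4]
width: 0.0006
```

```bash
python3 look.py t8.png
```

```text
12.6167 [0.47505682 0.01789963 0.13970014] [-0.80343305  2.69156211  1.44158192] C in tool [-0.0198  0.1288  0.1397] radial -3.104074162154853
pointer angle 0.0629 n 28 spread 0.053
marker angle 0.0738 19
```

>>> jog_arm:
  motion:
    - [[0.2,0,0],0]
    - [[0.4,0,0],0]
    - [[0.4,0,0],0]
    - [[0,0,-0.6],0]
    - [[0,0,-0.6],0]
    - [[0,0,-0.6],0]
    - [[0,0,-0.6],0]
    - [[0,0,-0.6],0]
    - [[0.8,0,0],0]
    - [[0.8,0,0],0]
    - [[0.8,0,0],0]
    - [[0.8,0,0],0]

```text
time_s: 13.67
ee_pos: [0.4704, 0.1447, 0.2297]
tool_rot: [2.18, 2.262, -0.0]
force: [0.1, 0.6, -0.2]
width: 0.0006
```

>>> jog_arm:
  motion:
    - [[0.8,0,0],0]
    - [[0.8,0,0],0]
    - [[0.8,0,0],0]
    - [[0.8,0,0],0]
    - [[0,0,0],0]
    - [[0,0,0],0]

```text
time_s: 14.17
ee_pos: [0.4665, 0.2406, 0.2293]
tool_rot: [2.176, 2.265, -0.001]
force: [0.2, -0.4, 0.8]
width: 0.0001
```

```bash
python3 look.py t9.png; python3 - <<'E'
from h import *
a=cv2.imread('pics/top0.png').astype(int);b=env.capture('top').astype(int)
for n,(u,v) in dict(ring=(259,224),bush=(375,264),plug=(373,226),oil=(186,260),tin=(453,255),wrench=(327,178)).items():
    print(n,abs(a-b)[v-12:v+12,u-12:u+12].mean().round(1))
E
```

```text
14.1667 [0.46647451 0.24056226 0.22930103] [ 0.17209131 -0.44639524  0.79837892] C in tool [-0.2427  0.1285  0.2294] radial -3.1015446142105363
pointer angle 0.0627 n 28 spread 0.053
marker angle 0.0738 19
ring 0.7
bush 0.7
plug 0.6
oil 21.9
tin 0.7
wrench 0.6
```

View pics/t9.png

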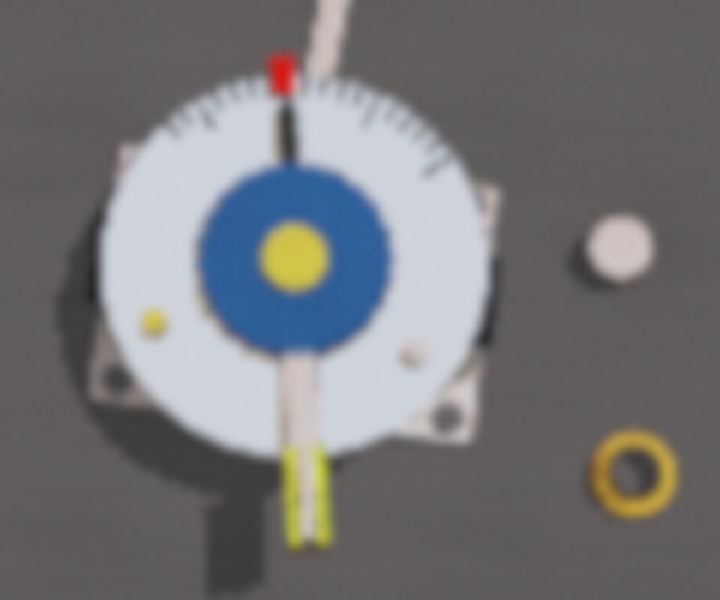

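```bash
python3 - <<'E'
from h import *
a=cv2.imread('pics/scene0.png')
b=env.capture('scene')
for im in (a,b):
    h=cv2.cvtColor(im,cv2.COLOR_BGR2HSV);m=cv2.inRange(h,np.array((50,120,40)),np.array((80,255,255)))
    print([(c,s) for c,s in blobs(m,(330,100,400,180),20)])
s=env.sense();print(s['qvel'].round(4),s['force'])
env.finish_job()
E
```

```text
[(array([365.94, 137.  ]), array([358, 125,  17,  22, 269], dtype=int32)), (array([364.5 , 163.92]), array([357, 161,  16,   6,  62], dtype=int32))]
[(array([365.94, 137.  ]), array([358, 125,  17,  22, 269], dtype=int32)), (array([364.5 , 163.92]), array([357, 161,  16,   6,  62], dtype=int32))]
[-0.0113 -0.0028  0.0003  0.0041  0.0018  0.0007] [-0.07705629 -0.02323429 -0.40300049]
the job is handed in; nothing more can be done
```

I pushed the lever clockwise with the shut fingers until it stopped, then pushed it back from the other side until the pointer stood at the red marker. I then lifted the hand clear and handed the job in at about 14 s of the 54 s allowed; it reports no verdict.

- **Shut:** the lever stopped moving as the push rose to about 20 N on the wrist (limit on the paddle 40 N). The pointer stood at the last tick on the scale.
- **Set:** in the last top view the pointer stands at 0.063 rad and the marker at 0.074 rad. That puts the tip about 1 mm from the marker's middle, against 7 mm allowed. The angles come from a low-resolution view in which the pointer's lit side shifts the reading slightly.
- **Bystanders:** the ring, bush, plug, tin and wrench look the same as at the start. The top view differed around the oil bottle, most likely because the arm or its shadow had moved there. The scene camera showed the bottle at exactly the same pixels as before.
- **Hand:** the wrist force was near zero at the end and the hand was well away from the valve.

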